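Slide the painting board out to the gauge and hold it

ROBOT

A 6-joint arm with a two-finger parallel gripper is mounted at the origin on the work surface. World frame = base frame: x ahead of the robot, y to its left, z up, the work surface at z = 0. Lengths are in m, angles in rad, forces in N, time in s.
With the tool pointing down it reaches from about 0.275 to 0.825 m from the base axis. Payload 4.9 kg.
Tool frame: the origin (TCP) lies at the very end of the fingers, on their centre line; the grasp point (between the pads) lies 19 mm behind it; z points along the fingers, y is the line along which they close (so a half turn about z gives the same grasp; the last joint's range is limited). The gripper opens to 85 mm and grips with 20 to 120 N. Pads are 22 mm wide; open, the fingers measure 114 mm over their backs; the gripper's body (76 mm by 85 mm) begins 54 mm behind the grasp point. The pads swing forward as they close: fully open they stand 13 mm farther back than shut.
Start: joints at [-1.333, 0.326, -0.193, 1.052, 0, 1.437], TCP at [0.2, -0.512, 0.231] pointing down, gripper open.
Joint ranges: [-2.65, 2.65], [-0.97, 1.79], [-1.3, 1.35], [-1.93, 2.1], [-1.47, 1.37], [-3.14, 3.14]. Speed limits (rad/s): [2.57, 2.57, 3.14, 3.14, 3.14, 3.14].

INTERFACE

Orientations are given as a unit quaternion [x, y, z, w].
In Python, from bench import get_obs, grab_frame, bot gives the robot as it stands.
- The arm moves only by the tool send_rows, never from a script. Its argument "targets" is a list of rows, each an object with "delta_rot": the turn, a rotation vector about the tool's x, y, z as a fraction of full scale, a list of three; "travel": the shift along the tool's x, y, z as a fraction of full scale, a list of three; "fingers": the finger opening in mm, from 0 to 85.4. A call has 1 to 5 rows; each row shifts and turns the commanded pose from where the row before left it, along the tool's axes as they then stand; what a row does not reach is not made up. Full scale, the value 1, is 0.25 m for a shift and 360 degrees for a turn. A row lasts 1/8 s, in which the tool goes at most 62.5 mm and 10.7 degrees, less where a joint would pass 70% of its speed; a pose out of reach is approached as far as the arm can. A call with a number of a shift or a turn outside -1 to 1 is refused whole. A call with a gripper value outside its range is refused whole. The fingers move at their own pace and stop on an object; the grip force is fixed at half the most. Time passes only in rows, so rows that do not move let the fingers close. It gives the time, the measured TCP pose, the force, the opening and the grip force at its end, in the units of the state.
- get_obs(): the state, without advancing time (a new reading comes with each control period).
- grab_frame(name): name is "scene" or "top"; returns a dict with "img" (384x512x3 uint8, blue, green, red), "range_z" (384x512 float32, m along the optical axis (not along the pixel's ray), 0 where there is no reading), "intrinsics" (3x3 intrinsics, pixels), "origin" and "rotation" of the camera in the world. Camera axes: x right, y down, z forward; pixel columns grow to the right and rows downward; lengths in m; the calibration is good to about 2 mm. A picture is of the moment at which its call begins.
- bot.hand_in(): hands the job in; it is judged then, once.
The state is a dict: "time_s": time; "joints": joint angles; "dq": joint speeds; "effort": joint torques, N m; "eef_pos": TCP position; "orientation": TCP orientation; "wrist_force": force on the tool from outside, world axes, zero at the start; "wrist_torque": the same for the moment, N m; "width": finger opening in m; "finger_force": force on a finger pad.
Only numpy, scipy, OpenCV 4.12 (cv2) and the standard library are available. Lean on these libraries where they do the work, as an engineer would, in place of code of your own. Each camera call takes 0.05 s, during which the arm holds its last target. There are 200 camera calls.

TASK

The board with the freshly primed model plane must stick out over the end of the wooden block for spraying: slide it straight outward on the block, without lifting or tipping it, until its outer end is in line with the gauge's pointer, square to the block. It is front-heavy there, so finish while still holding it at its inner end, flat on the block, level and still. Do not touch the plane, and leave everything else on the bench where it stands.

Things in the scene. Friction and masses are not known exactly. Their poses are not given: they have to be found in the camera images.
- block: Fixed wooden support block, 280 mm long (its x), 110 mm wide (y), 60 mm high, on the bench. Origin: centre of its underside. Its x axis is horizontal and points outward, the way the board is to be slid; its z axis is up. As placed, x points roughly to the robot's left.
- block_edge (a point): Middle of the block's outer top edge (140 mm along x from the block's origin, 60 mm up), the edge over which the board is slid. Axes as the block's.
- board: Loose plywood board, 300 mm (its x, outer end at +x) x 70 mm (y) x 10 mm, flat on the block, slightly askew, sticking out a little over the outer edge. Origin: centre of its underside. Grip block glued on near its inner end, die-cast plane on its outer half. In all 0.39 to 0.47 kg, balance point 100 to 120 mm in from the outer end: with more overhang it tips unless held. No guides.
- board_end (a point): Middle of the board's outer end face, 150 mm along the board's x from its origin, at half thickness (5 mm above the underside). Axes as the board's.
- grip_block (a point): Centre of the upright dark wooden grip block glued on the board near its inner end: 25 mm along the board's x, 50 mm across, 35 mm high (10 to 45 mm above the board's underside). 115 mm from the board's origin towards -x, 27.5 mm above the underside. About 120 mm of free board towards the plane; open above and behind. Axes as the board's.
- model: Grey die-cast model fighter plane fixed on a short post on the board, freshly primed: not to be touched. 118 mm long, along the board, nose outward; 150 mm wingspan; top 55 mm above the board's top face. Origin: foot of its post, 80 mm from the board's origin towards +x, on the board's top face.
- gauge: The length gauge: fixed steel stand with a brass collar, see mark. Origin: centre of the underside of its base, 35 mm from the pointer tip along -y. Axes as the block's.
- mark (a point): Pointer tip of the length gauge, a fixed steel stand (base 50 mm square, post 80 mm high) on the block's -y side, 140 to 165 mm beyond its outer edge. The level pointer, 3 mm wide, 35 mm long, 66 mm high, points at the board's path and ends 55 mm from the block's middle line. Axes as the block's; the board is out far enough when its outer end is at x = 0 here.
- pot_a: Small glass paint jar, 34 mm diameter, 45 mm tall, beside the long far side of the support block. Bystander. Origin: centre of its underside.
- pot_b: Small glass paint jar with black cap, 34 mm diameter, 45 mm tall, beside the zone the board slides over. Bystander. Origin: centre of its underside.
- tape: Roll of masking tape lying flat, 80 mm diameter, 20 mm high, on the table in the zone the board slides over (the board passes 40 mm above it). Bystander. Origin: centre of its underside.
- glue: White glue bottle, 44 mm diameter, 90 mm tall. Bystander. Origin: centre of its underside.
- brush_cup: Aluminium cup with brushes, 80 mm diameter, about 170 mm tall. Bystander. Origin: centre of its underside.
- driver: Screwdriver 160 mm long lying on the table. Bystander.
- kit_box: Model kit box 240 x 170 x 45 mm. Bystander. Origin: centre of its underside.
Things that resemble listed ones, but are neither listed nor needed, are in the scene too. Leave any green or purple look-alike of the gauge alone.

How it is judged:
By the outcome, as a careful person would: the job done as asked, in the order asked, and still so for the second after the job is handed in, while the arm keeps its last pose, push and grip.
It also fails if it takes over 32 s, if anything falls off the work surface, if the arm or the gripper's body presses on something with over 40 N, if the wrist force passes 120 N, or if a joint passes its speed limit or range.

## Working session

There is one attempt and no reset: what is moved stays moved. The work goes in short steps, Python scripts to look and compute and a tool call to move; the robot and the scene stay as the last step left them, time stands still between calls to the robot, and variables do not carry over. Pictures are saved under pics/ and viewed, at most 10 in all, crops included, and the job is handed in when it is done.

Besides the shell and the picture viewer there is one more tool, called after ">>>" as name([rows], argument=value, ...), one row to a line, values as JSON. send_rows: Moves the arm, as the interface text tells. Its arguments: {"type":"object","properties":{"targets":{"type":"array"}},"required":["targets"]}

```bash
ls; mkdir -p pics
cat > h.py <<'E'
import numpy as np, cv2
from bench import get_obs, grab_frame, bot
def cloud(f):
    z=f["range_z"];K=np.array(f["intrinsics"]);h,w=z.shape
    u,v=np.meshgrid(np.arange(w),np.arange(h))
    P=np.stack([(u-K[0,2])/K[0,0]*z,(v-K[1,2])/K[1,1]*z,z],-1)
    W=P@np.array(f["rotation"]).T+np.array(f["origin"]); W[z<=0]=np.nan
    return W
E
python3 - <<'E'
from h import *
for n in("scene","top"):
    f=grab_frame(n);np.savez(f"{n}0.npz",**f);cv2.imwrite(f"pics/{n}0.png",cv2.resize(f["img"],(768,576)))
    print(n,f["origin"],f["rotation"],f["intrinsics"])
print(get_obs())
E
```

```text
pics
scene [1.16238717 0.74690993 0.83724034] [ 0.3353055   0.83426549 -0.41038852 -0.15215974] [[383.19009444   0.         253.25201682]
 [  0.         383.19009444 198.65603074]
 [  0.           0.           1.        ]]
top [0.3923835 0.0324987 1.0672399] [ 0.71359828 -0.69788768  0.03825246 -0.04761338] [[347.620776    0.        251.5861949]
 [  0.        347.620776  194.3773933]
 [  0.          0.          1.       ]]
{'time_s': 0.1, 'joints': array([-1.33322786e+00,  3.26882412e-01, -1.93475294e-01,  1.05200116e+00,
        8.99526485e-06,  1.43661548e+00]), 'dq': array([ 0.00097754, -0.00142961,  0.0015594 , -0.00139481,  0.00073821,
        0.00081673]), 'effort': array([ 7.96662571e-04, -4.44238794e+01,  2.63038498e+01,  7.85821670e-03,
       -1.98371790e-04, -7.34220748e-06]), 'eef_pos': array([ 0.19968545, -0.51191521,  0.23057651]), 'orientation': array([ 9.82774686e-01,  1.84806132e-01, -3.58771690e-05, -7.80457862e-04]), 'wrist_force': array([ 0.66895424, -0.32595666,  0.42356108]), 'wrist_torque': array([-0.03931935, -0.00198865, -0.02191216]), 'finger_force': 0.0, 'width': 0.0853494461930168}
```

View pics/top0.png

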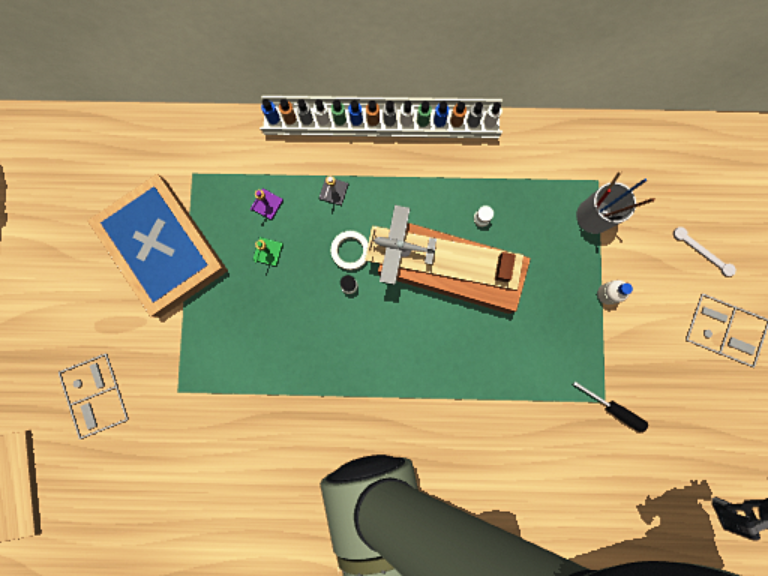

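View pics/scene0.png

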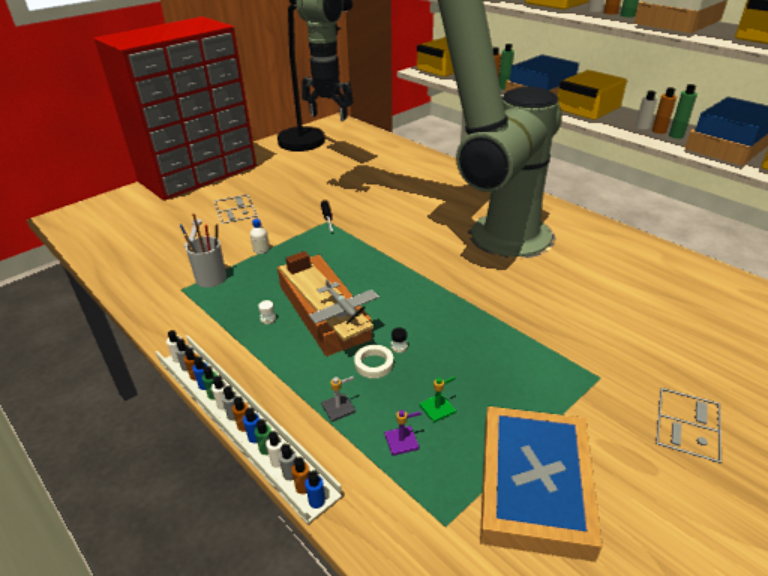

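```bash
cat >> h.py <<'E'
from scipy.spatial.transform import Rotation as R
def cloud(f):
    z=f["range_z"];K=np.array(f["intrinsics"]);h,w=z.shape
    u,v=np.meshgrid(np.arange(w),np.arange(h))
    P=np.stack([(u-K[0,2])/K[0,0]*z,(v-K[1,2])/K[1,1]*z,z],-1)
    W=P@R.from_quat(f["rotation"]).as_matrix().T+np.array(f["origin"]); W[z<=0]=np.nan
    return W
def proj(f,p):
    K=np.array(f["intrinsics"]);q=(np.atleast_2d(p)-f["origin"])@R.from_quat(f["rotation"]).as_matrix()
    return np.stack([K[0,0]*q[:,0]/q[:,2]+K[0,2],K[1,1]*q[:,1]/q[:,2]+K[1,2]],-1)
E
python3 - <<'E'
from h import *
for n in("scene","top"):
    f=np.load(n+"0.npz");W=cloud(f)
    r=(W[...,0]>.3)&(W[...,0]<.75)&(W[...,1]>-.3)&(W[...,1]<.3)
    t=r&(abs(W[...,2])<.004); print(n,"table z",np.nanmedian(W[...,2][r&(W[...,2]<.02)]))
    h,e=np.histogram(W[...,2][r],np.arange(.03,.14,.004));print(dict(zip(np.round(e,3).tolist(),h.tolist())))
    for a,b in((.056,.0645),(.0665,.075),(.1,.13)):
        m=r&(W[...,2]>a)&(W[...,2]<b);p=W[m][:,:2]
        lab=cv2.connectedComponentsWithStats(m.astype(np.uint8))
        for i in range(1,lab[0]):
            if lab[2][i,4]<25: continue
            q=W[lab[1]==i][:,:2];c,s,g=cv2.minAreaRect((q*1000).astype(np.float32))
            print(a,lab[2][i],np.round(c),np.round(s),round(g,1),cv2.boxPoints((c,s,g)).round().tolist())
    if n=="top":
        v=np.zeros((384,512,3),np.uint8)
        c=f["img"][110:215,160:370];cv2.imwrite("pics/c1.png",cv2.resize(c,(798,399),interpolation=cv2.INTER_CUBIC))
E
```

```text
scene table z 0.002635144878823825
{0.03: 69, 0.034: 51, 0.038: 69, 0.042: 94, 0.046: 110, 0.05: 42, 0.054: 37, 0.058: 277, 0.062: 249, 0.066: 214, 0.07: 685, 0.074: 116, 0.078: 45, 0.082: 27, 0.086: 14, 0.09: 16, 0.094: 22, 0.098: 29, 0.102: 278, 0.106: 139, 0.11: 74, 0.114: 31, 0.118: 15, 0.122: 4, 0.126: 2, 0.13: 0, 0.134: 0}
0.056 [207 170  29  29 208] [ 520. -128.] [196.  30.] 76.8 [[483.0, -220.0], [512.0, -227.0], [557.0, -36.0], [528.0, -29.0]]
0.056 [185 177  27  33 135] [ 611. -150.] [203.  20.] 78.1 [[581.0, -247.0], [600.0, -251.0], [642.0, -53.0], [623.0, -49.0]]
0.056 [208 213  16  12  91] [643.  -2.] [58. 26.] 77.3 [[625.0, -27.0], [650.0, -33.0], [662.0, 24.0], [637.0, 29.0]]
0.0665 [186 175  39  32 513] [ 575. -129.] [201.  71.] 79.0 [[521.0, -221.0], [591.0, -234.0], [629.0, -37.0], [559.0, -24.0]]
0.0665 [218 208  31  18 310] [604.  38.] [74. 71.] 80.1 [[563.0, 7.0], [633.0, -5.0], [645.0, 68.0], [576.0, 80.0]]
0.0665 [221 251  15   8  37] [723. 155.] [14. 42.] 69.2 [[701.0, 156.0], [740.0, 141.0], [745.0, 154.0], [706.0, 169.0]]
0.1 [191 167  16  10  81] [ 564. -1
[... 932 characters left out ...]
7] [694. 291.] [15. 36.] 48.4 [[676.0, 298.0], [703.0, 274.0], [713.0, 285.0], [686.0, 309.0]]
0.0665 [243 151  17  25 223] [607.  51.] [36. 70.] 80.1 [[569.0, 39.0], [639.0, 27.0], [645.0, 62.0], [576.0, 74.0]]
0.0665 [269 155  17  10 111] [619. -25.] [47. 21.] 77.7 [[604.0, -46.0], [624.0, -50.0], [634.0, -5.0], [614.0, -0.0]]
0.0665 [ 266  159   83   34 1412] [ 579. -112.] [233.  71.] 80.0 [[524.0, -221.0], [593.0, -233.0], [634.0, -4.0], [564.0, 8.0]]
0.1 [246 137  45  53 762] [595.  13.] [128. 130.] 41.3 [[504.0, 19.0], [590.0, -78.0], [686.0, 6.0], [600.0, 104.0]]
0.1 [332 168  12  19 162] [ 565. -192.] [25. 50.] 79.3 [[538.0, -200.0], [587.0, -209.0], [591.0, -185.0], [542.0, -175.0]]
```

View pics/c1.png

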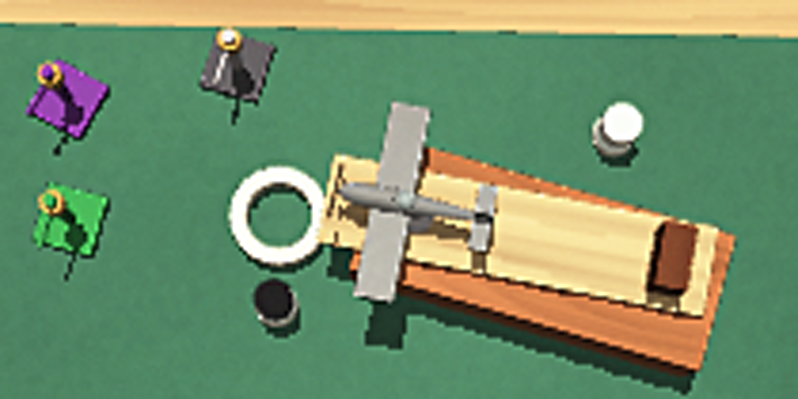

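```bash
cat >> h.py <<'E'
from scipy.optimize import least_squares
from scipy.ndimage import map_coordinates, gaussian_filter
def rect(f,p0,L,Wd,z,edges,win=.007):
    """refine (x,y,yaw) of a rectangle from image edges; edges: list of (axis,sign,from,to)"""
    img=gaussian_filter(f["img"].astype(float),(.6,.6,0));p=np.array(p0,float);s=np.linspace(-win,win,57)
    for it in range(4):
        c,sn=np.cos(p[2]),np.sin(p[2]);Rm=np.array([[c,-sn],[sn,c]]);Q=[];A=[];rep=[]
        for ax,sg,a,b in edges:
            off=[]
            for t in np.linspace(a,b,40):
                q=np.empty((57,2));q[:,ax]=sg*((L,Wd)[ax]/2+s);q[:,1-ax]=t
                w=q@Rm.T+p[:2];uv=proj(f,np.c_[w,np.full(57,z)])
                v=np.stack([map_coordinates(img[...,k],[uv[:,1],uv[:,0]],order=1) for k in range(3)],-1)
                g=np.linalg.norm(np.gradient(v,axis=0),axis=1)*np.hanning(57)**.3
                k=g.argmax();o=s[k];off.append(o)
                n=Rm[:,ax]*sg
                A.append([n[0],n[1],n@np.array([-(q[28]@Rm.T)[1],(q[28]@Rm.T)[0]])]);Q.append(o)
            rep.append((round(np.median(off)*1e3,1),round(np.std(off)*1e3,1)))
        A=np.array(A);Q=np.array(Q)
        d=least_squares(lambda x:A@x-Q,np.zeros(3),loss="soft_l1",f_scale=.001).x;p+=d
    return p,rep
E
cat > m.py <<'E'
from h import *
import sys
f=np.load("top0.npz")
b,r=rect(f,[.583,-.077,np.radians(80)],.3,.07,.07,[(0,1,-.03,.03),(0,-1,-.03,.03),(1,1,-.08,.0),(1,-1,-.13,-.02),(1,-1,.115,.145)]);print("board",b[:2].round(4),np.degrees(b[2]).round(2),r)
k,r=rect(f,[.573,-.101,np.radians(74.9)],.28,.11,.06,[(0,-1,-.05,.05),(1,1,-.135,.06),(0,1,-.053,-.045)]);print("block",k[:2].round(4),np.degrees(k[2]).round(2),r)
ex=np.array([np.cos(k[2]),np.sin(k[2])]);ey=np.array([-ex[1],ex[0]])
W=cloud(f);d=W[...,:2]-k[:2];bx,by=d@ex-.14,d@ey
for n in("top","scene"):
    g=np.load(n+"0.npz");V=cloud(g);d=V[...,:2]-k[:2];bx,by=d@ex-.14,d@ey
    m=(bx>.12)&(bx<.19)&(by>-.12)&(by<-.03)&(V[...,2]>.058)&(V[...,2]<.074)
    o=np.argsort(by[m]);print(n,np.c_[bx[m],by[m],V[...,2][m]][o].round(3).tolist())
im=cv2.resize(f["img"][105:205,190:300],(770,700),interpolation=cv2.INTER_CUBIC)
P=lambda x,y,z:tuple(int(v) for v in ((proj(f,np.r_[k[:2]+ex*(x+.14)+ey*y,z])[0]-[190,105]+.5)*7))
for x in(.13,.14,.15,.16,.17): cv2.line(im,P(x,-.055,.066),P(x,-.02,.066),(0,0,255),1)
cv2.polylines(im,[np.array([P(x,y,.06) for x,y in((0,-.055),(0,.055),(-.28,.055),(-.28,-.055))])],True,(255,0,0),1)
cv2.imwrite("pics/c2.png",im[:560])
e=b[:2]+.15*np.array([np.cos(b[2]),np.sin(b[2])])-k[:2];print("end in block edge frame",e@ex-.14,e@ey)
print("grip",b[:2]-.115*np.array([np.cos(b[2]),np.sin(b[2])]))
E
python3 m.py
```

```text
board [ 0.5847 -0.0788] 80.05 [(np.float64(-0.3), np.float64(3.0)), (np.float64(0.0), np.float64(0.4)), (np.float64(-0.3), np.float64(0.3)), (np.float64(0.0), np.float64(1.1)), (np.float64(-0.1), np.float64(0.3))]
block [ 0.5739 -0.0994] 74.85 [(np.float64(0.3), np.float64(0.4)), (np.float64(0.0), np.float64(0.4)), (np.float64(0.3), np.float64(0.6))]
top [[0.135, -0.098, 0.071], [0.144, -0.098, 0.074], [0.137, -0.097, 0.073], [0.146, -0.095, 0.071], [0.134, -0.095, 0.073], [0.131, -0.092, 0.064], [0.13, -0.09, 0.06], [0.148, -0.09, 0.074], [0.144, -0.088, 0.073], [0.135, -0.088, 0.072], [0.131, -0.087, 0.071], [0.132, -0.086, 0.063], [0.134, -0.085, 0.074], [0.134, -0.083, 0.069], [0.134, -0.083, 0.06], [0.137, -0.082, 0.061], [0.139, -0.082, 0.068], [0.143, -0.082, 0.066], [0.136, -0.081, 0.073], [0.138, -0.078, 0.071], [0.138, -0.076, 0.069], [0.14, -0.075, 0.069], [0.14, -0.072, 0.069], [0.138, -0.068, 0.073], [0.138, -0.066, 0.068], [0.141, -0.065, 0.069], [0.139, -0.062, 0.07], [0.139, -0.059, 0.07], [0.138, -0.057, 0.066], [0.141, -0.056, 0.069]]
scene [[0.141, -0.098, 0.064], 
[... 461 characters left out ...]
85, 0.073], [0.147, -0.083, 0.061], [0.147, -0.083, 0.065], [0.147, -0.083, 0.069], [0.144, -0.081, 0.07], [0.142, -0.08, 0.071], [0.141, -0.077, 0.065], [0.141, -0.077, 0.069], [0.14, -0.076, 0.071], [0.143, -0.074, 0.069], [0.141, -0.073, 0.07], [0.144, -0.072, 0.068], [0.141, -0.07, 0.069], [0.142, -0.068, 0.065], [0.143, -0.068, 0.07], [0.143, -0.068, 0.074], [0.143, -0.065, 0.068], [0.14, -0.064, 0.07], [0.143, -0.062, 0.071], [0.141, -0.062, 0.064], [0.139, -0.061, 0.071], [0.141, -0.059, 0.063], [0.141, -0.058, 0.067], [0.141, -0.058, 0.071], [0.143, -0.056, 0.072], [0.142, -0.056, 0.067]]
end in block edge frame 0.032110294234326126 0.008589440019035458
grip [ 0.56479862 -0.19209037]
```

View pics/c2.png

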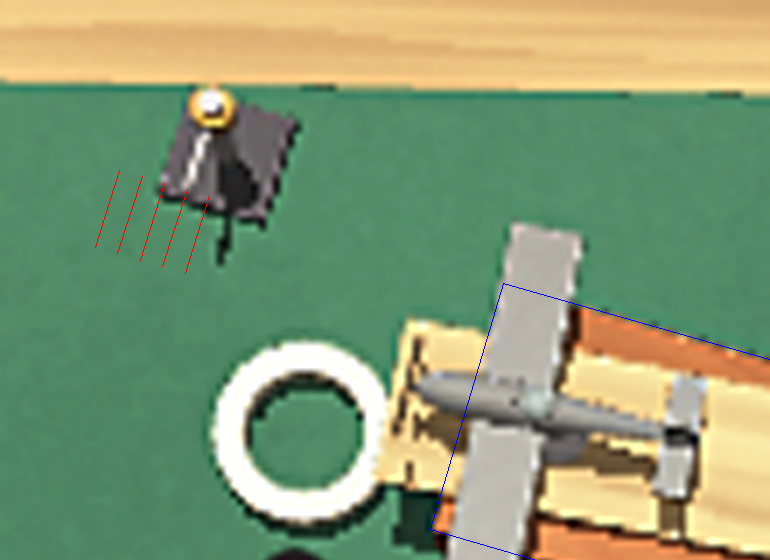

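Candidates for the gauge in the top crop are steel (235,65), purple (68,98) and green (70,220). I choose the steel one, with its pointer tip about 140 mm beyond the block edge. The grip block is the only dark-brown block, at crop (673,256), measured at (0.565, -0.192). Moving above it now.

>>> send_rows([
  {"travel": [0.18,-0.065,0],"delta_rot": [0,0,0],"fingers": 85},
  {"travel": [0.18,-0.065,0],"delta_rot": [0,0,0],"fingers": 85},
  {"travel": [0.18,-0.065,0],"delta_rot": [0,0,0],"fingers": 85},
  {"travel": [0.18,-0.065,0],"delta_rot": [0,0,0],"fingers": 85},
  {"travel": [0.18,-0.065,0],"delta_rot": [0,0,0],"fingers": 85},
])

```text
time_s: 0.72
eef_pos: [0.3808, -0.3537, 0.231]
orientation: [0.983, 0.185, -0.0, -0.0]
wrist_force: [0.4, -0.9, -0.5]
width: 0.0855
finger_force: 0.0
```

>>> send_rows([
  {"travel": [0.18,-0.065,0],"delta_rot": [0,0,0],"fingers": 85},
  {"travel": [0.18,-0.065,0],"delta_rot": [0,0,0],"fingers": 85},
  {"travel": [0.18,-0.065,0],"delta_rot": [0,0,0],"fingers": 85},
  {"travel": [0.18,-0.065,0],"delta_rot": [0,0,0],"fingers": 85},
  {"travel": [0.18,-0.065,0],"delta_rot": [0,0,0],"fingers": 85},
])

```text
time_s: 1.35
eef_pos: [0.5609, -0.1963, 0.2309]
orientation: [0.983, 0.185, -0.0, -0.0]
wrist_force: [-0.8, -0.8, -0.6]
width: 0.0847
finger_force: 0.0
```

>>> send_rows([
  {"travel": [0,0,0],"delta_rot": [0,0,-0.029],"fingers": 85},
  {"travel": [0,0,0],"delta_rot": [0,0,-0.029],"fingers": 85},
  {"travel": [0,0,0],"delta_rot": [0,0,-0.029],"fingers": 85},
  {"travel": [0,0,0],"delta_rot": [0,0,-0.029],"fingers": 85},
  {"travel": [0,0,0],"delta_rot": [0,0,-0.029],"fingers": 85},
])

```text
time_s: 1.98
eef_pos: [0.5597, -0.1974, 0.2307]
orientation: [0.799, 0.601, -0.0, -0.001]
wrist_force: [0.3, 0.1, 0.7]
width: 0.0852
finger_force: 0.0
```

>>> send_rows([
  {"travel": [0,0,0],"delta_rot": [0,0,-0.029],"fingers": 85},
  {"travel": [0,0,0],"delta_rot": [0,0,-0.029],"fingers": 85},
  {"travel": [0,0,0],"delta_rot": [0,0,-0.029],"fingers": 85},
  {"travel": [0,0,0],"delta_rot": [0,0,-0.029],"fingers": 85},
  {"travel": [0,0,0],"delta_rot": [0,0,-0.029],"fingers": 85},
])

```text
time_s: 2.6
eef_pos: [0.5597, -0.1974, 0.2307]
orientation: [0.454, 0.891, 0.0, -0.001]
wrist_force: [0.3, 0.5, -0.0]
width: 0.0852
finger_force: 0.0
```

>>> send_rows([
  {"travel": [0,0,0],"delta_rot": [0,0,-0.029],"fingers": 85},
  {"travel": [0,0,0],"delta_rot": [0,0,-0.029],"fingers": 85},
  {"travel": [0,0,0],"delta_rot": [0,0,-0.029],"fingers": 85},
  {"travel": [0,0,0],"delta_rot": [0,0,-0.029],"fingers": 85},
  {"travel": [0,0,0],"delta_rot": [0,0,0],"fingers": 85},
])

```text
time_s: 3.22
eef_pos: [0.5598, -0.1974, 0.2308]
orientation: [0.11, 0.994, 0.0, -0.0]
wrist_force: [0.3, 0.1, 1.3]
width: 0.0851
finger_force: 0.0
```

>>> send_rows([
  {"travel": [-0.015,0.025,0],"delta_rot": [0,0,-0.0074],"fingers": 85},
  {"travel": [0,0,0.2],"delta_rot": [0,0,0],"fingers": 85},
  {"travel": [0,0,0.2],"delta_rot": [0,0,0],"fingers": 85},
  {"travel": [0,0,0.12],"delta_rot": [0,0,0],"fingers": 85},
  {"travel": [0,0,0],"delta_rot": [0,0,0],"fingers": 85},
])

```text
time_s: 3.85
eef_pos: [0.5632, -0.191, 0.0988]
orientation: [0.086, 0.996, 0.001, -0.003]
wrist_force: [0.5, -0.6, -0.3]
width: 0.0848
finger_force: 0.0
```

Run:
```python
from h import *
f=grab_frame("scene");np.savez("scene1.npz",**f)
c=f["img"][140:250,150:290];cv2.imwrite("pics/c3.png",cv2.resize(c,(763,600),interpolation=cv2.INTER_CUBIC))
o=get_obs();print(o["eef_pos"],o["orientation"],o["wrist_force"])
```

```text
[ 0.56469781 -0.19172009  0.10076779] [ 8.60458747e-02  9.96290658e-01  4.26767948e-04 -9.21805035e-04] [-0.83054133 -0.13107594  1.29793193]
```

View pics/c3.png

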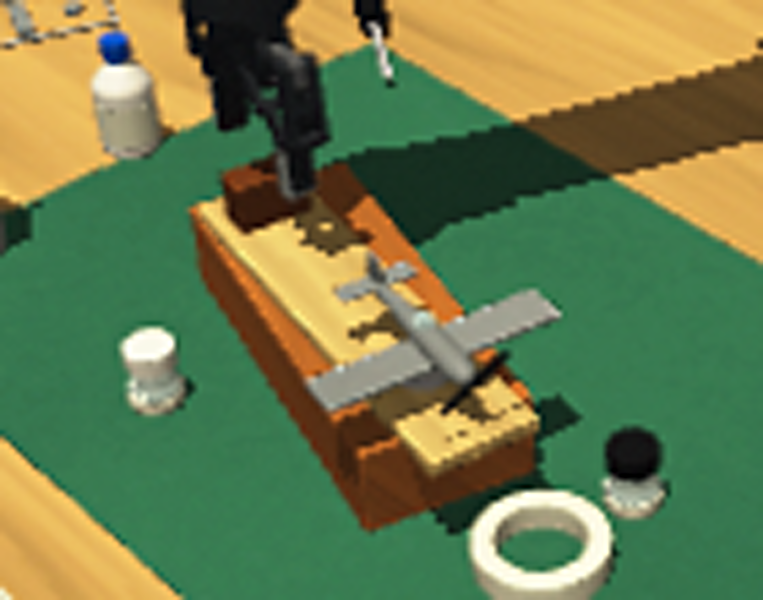

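The fingers straddle the grip block at crop (265,195), with the front finger at (298,185) and nothing else near. I'll lower and close.

>>> send_rows([
  {"travel": [0,0,0.096],"delta_rot": [0,0,0],"fingers": 85},
  {"travel": [0,0,0],"delta_rot": [0,0,0],"fingers": 60},
  {"travel": [0,0,0],"delta_rot": [0,0,0],"fingers": 35},
  {"travel": [0,0,0],"delta_rot": [0,0,0],"fingers": 28},
  {"travel": [0,0,0],"delta_rot": [0,0,0],"fingers": 15},
])

```text
time_s: 4.53
eef_pos: [0.5661, -0.1925, 0.0788]
orientation: [0.086, 0.996, -0.0, 0.001]
wrist_force: [-0.7, 0.7, 6.2]
width: 0.0239
finger_force: 61.0
```

>>> send_rows([
  {"travel": [0,0,0],"delta_rot": [0,0,0],"fingers": 10},
  {"travel": [0,0,0],"delta_rot": [0,0,0],"fingers": 10},
  {"travel": [0,0,0],"delta_rot": [0,0,0],"fingers": 10},
  {"travel": [0,0,0],"delta_rot": [0,0,0],"fingers": 10},
])

```text
time_s: 5.03
eef_pos: [0.5661, -0.1925, 0.0788]
orientation: [0.086, 0.996, -0.0, 0.001]
wrist_force: [-0.6, 1.0, 5.4]
width: 0.0242
finger_force: 61.0
```

```bash
cat > s.py <<'E'
from h import *
import sys
f=grab_frame("top");np.savez("topL.npz",**f);o=get_obs()
k=np.array([.5739,-.0994,np.radians(74.85)]);ex=np.array([np.cos(k[2]),np.sin(k[2])]);ey=np.array([-ex[1],ex[0]])
g=[float(v) for v in sys.argv[1:4]]
b,r=rect(f,[g[0],g[1],np.radians(g[2])],.3,.07,.07,[(0,1,-.03,.03),(1,1,-.08,.0),(1,-1,-.08,-.02),(1,-1,.115,.145),(1,1,.115,.145)])
q=o["orientation"];tx=R.from_quat(q).as_matrix()
e=b[:2]+.15*np.array([np.cos(b[2]),np.sin(b[2])])-k[:2]
print("board",b[:2].round(4),np.degrees(b[2]).round(2),r,"end",(e@ex-.14).round(4),(e@ey).round(4))
print("tcp",o["time_s"],o["eef_pos"].round(4),"yaw y",np.degrees(np.arctan2(tx[1,1],tx[0,1])).round(2),"tilt",tx[:,2].round(4),o["wrist_force"].round(1),o["wrist_torque"].round(2),o["width"],o["finger_force"])
W=cloud(f)
for a,c in((-.03,-.01),(.03,.14)):   # board height check near tail / all
    d=W[...,:2]-b[:2];u=d@[np.cos(b[2]),np.sin(b[2])];v=d@[-np.sin(b[2]),np.cos(b[2])]
    m=(u>a)&(u<c)&(abs(v)<.032)&(W[...,2]<.08)&(W[...,2]>.05);print("z",np.median(W[...,2][m]).round(4),m.sum())
E
python3 s.py .5847 -.0788 80.05
```

```text
board [ 0.5844 -0.0793] 79.93 [(np.float64(-0.1), np.float64(2.5)), (np.float64(-0.3), np.float64(1.5)), (np.float64(0.0), np.float64(1.3)), (np.float64(0.0), np.float64(0.4)), (np.float64(0.0), np.float64(0.5))] end 0.0316 0.0084
tcp 5.075 [ 0.5662 -0.1925  0.0788] yaw y 80.13 tilt [ 2.5e-03 -5.0e-04 -1.0e+00] [-0.6  0.7  5. ] [ 0.28  0.08 -0.01] 0.024090896659255852 60.977221727371216
z 0.0703 149
z 0.0706 435
```

Grip is good at 24 mm and 61 N, and the board hasn't moved. Sliding outward now, squaring up and centring on the way, then I'll measure again.

>>> send_rows([
  {"travel": [0.0016,0.016,0],"delta_rot": [0,0,0.0006],"fingers": 10},
  {"travel": [0.0036,0.036,0],"delta_rot": [0,0,0.0012],"fingers": 10},
  {"travel": [0.0036,0.036,0],"delta_rot": [0,0,0.0013],"fingers": 10},
  {"travel": [0.0036,0.036,0],"delta_rot": [0,0,0.0013],"fingers": 10},
  {"travel": [0.0036,0.036,0],"delta_rot": [0,0,0.0013],"fingers": 10},
])

```text
time_s: 5.7
eef_pos: [0.5695, -0.1544, 0.0788]
orientation: [0.105, 0.994, -0.002, 0.001]
wrist_force: [-0.6, -6.7, 5.8]
width: 0.024
finger_force: 60.9
```

```bash
python3 s.py .589 -.041 78
```

```text
board [ 0.592  -0.0436] 78.01 [(np.float64(0.1), np.float64(1.6)), (np.float64(-0.3), np.float64(1.0)), (np.float64(0.0), np.float64(1.5)), (np.float64(0.0), np.float64(0.6)), (np.float64(-0.3), np.float64(0.9))] end 0.0684 0.0054
tcp 5.75 [ 0.5696 -0.1531  0.0788] yaw y 78.01 tilt [ 0.0022 -0.0035 -1.    ] [-1.  -4.6  5. ] [-0.47  0.22 -0.12] 0.0239264181651067 60.86487650871277
z 0.0701 148
z 0.0706 411
```

>>> send_rows([
  {"travel": [0.0033,0.036,0],"delta_rot": [0,0,0.0012],"fingers": 10},
  {"travel": [0.0033,0.036,0],"delta_rot": [0,0,0.0012],"fingers": 10},
  {"travel": [0.0033,0.036,0],"delta_rot": [0,0,0.0012],"fingers": 10},
  {"travel": [0.0033,0.036,0],"delta_rot": [0,0,0.0012],"fingers": 10},
  {"travel": [0.0033,0.036,0],"delta_rot": [0,0,0.0012],"fingers": 10},
])

```text
time_s: 6.38
eef_pos: [0.5754, -0.1096, 0.0788]
orientation: [0.124, 0.992, -0.002, 0.001]
wrist_force: [-1.8, -6.6, 6.9]
width: 0.0239
finger_force: 61.0
```

>>> send_rows([
  {"travel": [0.0033,0.036,0],"delta_rot": [0,0,0.0012],"fingers": 10},
  {"travel": [0.0025,0.024,0],"delta_rot": [0,0,0.0008],"fingers": 10},
  {"travel": [0,0,0],"delta_rot": [0,0,0],"fingers": 10},
  {"travel": [0,0,0],"delta_rot": [0,0,0],"fingers": 10},
  {"travel": [0,0,0],"delta_rot": [0,0,0],"fingers": 10},
])

```text
time_s: 7.0
eef_pos: [0.5778, -0.0939, 0.0788]
orientation: [0.129, 0.992, -0.001, 0.001]
wrist_force: [-1.2, -3.9, 6.4]
width: 0.0239
finger_force: 61.0
```

```bash
python3 s.py .608 .018 75.1
```

```text
board [0.6058 0.014 ] 75.21 [(np.float64(-0.1), np.float64(1.9)), (np.float64(0.0), np.float64(1.3)), (np.float64(0.6), np.float64(2.0)), (np.float64(0.0), np.float64(1.2)), (np.float64(0.0), np.float64(0.8))] end 0.1278 -0.0002
tcp 7.05 [ 0.5778 -0.0939  0.0788] yaw y 75.13 tilt [ 0.0024 -0.0028 -1.    ] [-0.7 -3.4  6.7] [-0.44  0.15 -0.14] 0.023764446252834616 61.0476815700531
z 0.0703 147
z 0.0706 388
```

>>> send_rows([
  {"travel": [0,0.016,0],"delta_rot": [0,0,0.0005],"fingers": 10},
  {"travel": [0,0.016,0],"delta_rot": [0,0,0.0004],"fingers": 10},
  {"travel": [0,0.008,0],"delta_rot": [0,0,0],"fingers": 10},
  {"travel": [0,0,0],"delta_rot": [0,0,0],"fingers": 10},
  {"travel": [0,0,0],"delta_rot": [0,0,0],"fingers": 10},
])

```text
time_s: 7.68
eef_pos: [0.5802, -0.0852, 0.0788]
orientation: [0.132, 0.991, -0.002, 0.001]
wrist_force: [-1.9, -7.0, 6.1]
width: 0.0243
finger_force: 61.1
```

```bash
python3 s.py .608 .0236 74.9
cat > v.py <<'E'
from h import *
import sys
n=sys.argv[1]
k=np.array([.5739,-.0994,np.radians(74.85)]);ex=np.array([np.cos(k[2]),np.sin(k[2])]);ey=np.array([-ex[1],ex[0]])
def crop(f,u0,v0,w,h,s):
    im=cv2.resize(f["img"][v0:v0+h,u0:u0+w],(w*s,h*s),interpolation=cv2.INTER_CUBIC)
    P=lambda x,y,z:tuple(int(v) for v in ((proj(f,np.r_[k[:2]+ex*(x+.14)+ey*y,z])[0]-[u0,v0]+.5)*s))
    for x in(.138,.142): 
        for a,b in((-.05,-.037),(.037,.05)): cv2.line(im,P(x,a,.069),P(x,b,.069),(0,0,255),1)
    return im
a=crop(np.load("topL.npz"),195,108,62,66,9)
c=(proj(f:=grab_frame("scene"),np.r_[k[:2]+ex*.28-ey*.04,.069])[0]-[11,22]).astype(int)
cv2.imwrite(f"pics/{n}.png",np.hstack([a[:594],crop(f,c[0]-5,c[1]-22,26,66,9)[:594]]))
E
python3 v.py c4
```

```text
board [0.6089 0.0231] 75.01 [(np.float64(0.1), np.float64(1.9)), (np.float64(0.3), np.float64(1.1)), (np.float64(0.7), np.float64(1.9)), (np.float64(0.0), np.float64(1.2)), (np.float64(0.0), np.float64(1.0))] end 0.1374 -0.0013
tcp 7.725 [ 0.5802 -0.0851  0.0788] yaw y 74.79 tilt [ 0.0019 -0.0045 -1.    ] [-1.8 -5.5  6.5] [-0.82  0.33  0.01] 0.023900448186045434 61.086212396621704
z 0.0707 147
z 0.0706 392
```

View pics/c4.png

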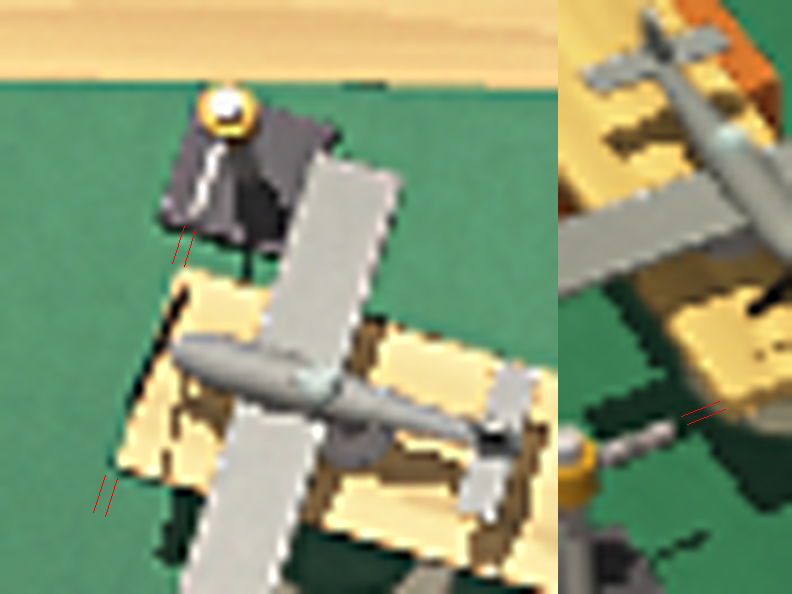

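```bash
cat > e.py <<'E'
from h import *
k=np.array([.5739,-.0994,np.radians(74.85)]);ex=np.array([np.cos(k[2]),np.sin(k[2])]);ey=np.array([-ex[1],ex[0]])
xs=np.arange(.128,.153,.001)
for n in("top","scene"):
    f=grab_frame(n);img=f["img"].astype(float)
    def prof(ys,z):
        o=[]
        for y in ys:
            uv=proj(f,np.array([np.r_[k[:2]+ex*(x+.14)+ey*y,z] for x in xs]))
            o.append(np.stack([map_coordinates(img[...,c],[uv[:,1],uv[:,0]],order=1) for c in range(3)],-1))
        return np.array(o)
    p=prof(np.arange(-.078,-.058,.002),.0675).mean(0)
    print(n,"ptr R",np.c_[xs*1e3,p[:,2]].round().astype(int).tolist())
    for y in(-.031,-.024,.024,.031):
        q=prof(np.arange(y-.003,y+.0031,.001),.07).mean(0);print(" y",y,"R",q[:,2].round().astype(int).tolist())
E
python3 e.py
```

```text
top ptr R [[128, 61], [129, 70], [130, 83], [131, 94], [132, 100], [133, 101], [134, 99], [135, 100], [136, 109], [137, 133], [138, 171], [139, 209], [140, 222], [141, 202], [142, 160], [143, 126], [144, 109], [145, 108], [146, 111], [147, 113], [148, 115], [149, 116], [150, 113], [151, 105], [152, 94]]
 y -0.031 R [253, 253, 254, 255, 254, 235, 207, 184, 194, 219, 231, 212, 163, 115, 83, 78, 81, 85, 88, 89, 91, 91, 91, 91, 91]
 y -0.024 R [251, 253, 254, 252, 231, 194, 135, 86, 60, 80, 120, 143, 136, 108, 92, 84, 86, 87, 89, 90, 89, 89, 89, 89, 90]
 y 0.024 R [253, 253, 252, 252, 252, 253, 254, 255, 255, 252, 231, 186, 135, 95, 81, 77, 80, 82, 83, 84, 84, 85, 85, 85, 85]
 y 0.031 R [230, 233, 231, 230, 223, 212, 204, 204, 210, 216, 218, 187, 131, 80, 64, 71, 79, 82, 83, 85, 86, 86, 85, 86, 86]
scene ptr R [[128, 28], [129, 28], [130, 26], [131, 25], [132, 29], [133, 38], [134, 57], [135, 82], [136, 111], [137, 134], [138, 148], [139, 151], [140, 143], [141, 130], [142, 115], [143, 100], [144, 83], [145, 69], [146, 61], [147, 56], [148, 55], [149, 55], [150, 56], [151, 56], [152, 56]]
 y -0.031 R [240, 239, 238, 238, 239, 239, 241, 243, 244, 239, 229, 213, 193, 174, 157, 146, 144, 146, 147, 145, 138, 132, 127, 122, 116]
 y -0.024 R [235, 235, 235, 235, 236, 237, 237, 239, 240, 237, 228, 210, 188, 167, 150, 138, 129, 124, 120, 119, 121, 123, 125, 127, 128]
 y 0.024 R [221, 230, 235, 237, 237, 237, 237, 238, 240, 240, 234, 221, 202, 179, 159, 145, 134, 128, 123, 117, 104, 91, 80, 71, 65]
 y 0.031 R [231, 229, 226, 222, 219, 215, 216, 220, 226, 224, 211, 192, 168, 143, 122, 105, 92, 83, 71, 64, 58, 55, 54, 53, 53]
```

```bash
cat > t.py <<'E'
from h import *
b=np.array([.6095,.0253,np.radians(74.9)]);b0=np.array([.5847,-.0788,np.radians(80.05)])
for nm,fs,p in(("start",{n:np.load(n+"0.npz") for n in("top","scene")},b0),("now",{n:grab_frame(n) for n in("top","scene")},b)):
  for n,f in fs.items():
    W=cloud(f);d=W[...,:2]-p[:2];c,s=np.cos(p[2]),np.sin(p[2]);u=d@[c,s];v=d@[-s,c];z=W[...,2]
    out=[]
    for a,e in((-.09,-.05),(-.05,-.01),(.125,.147)):
        m=(u>a)&(u<e)&(abs(v)<.031)&(z>.06)&(z<.08);out.append((z[m].mean().round(5),int(m.sum())))
    m=(u>-.09)&(u<.147)&(abs(v)<.031)&(z>.064)&(z<.077);A=np.c_[u[m],v[m],np.ones(m.sum())]
    x=least_squares(lambda x:A@x-z[m],[0,0,.07],loss="soft_l1",f_scale=.001).x
    print(nm,n,out,"slope deg",np.degrees(x[:2]).round(2))
o=get_obs();print(o["eef_pos"],R.from_quat(o["orientation"]).as_matrix()[:,2].round(4),o["wrist_force"].round(1),o["wrist_torque"].round(2),abs(o["dq"]).max())
E
python3 t.py
```

```text
start top [(np.float64(0.07036), 294), (np.float64(0.07054), 287), (np.float64(0.07054), 119)] slope deg [ 0.09 -0.08]
start scene [(np.float64(0.0719), 123), (np.float64(0.07165), 110), (np.float64(0.07133), 96)] slope deg [-0.07  0.5 ]
now top [(np.float64(0.07035), 121), (np.float64(0.07059), 285), (np.float64(0.07029), 110)] slope deg [0.03 0.1 ]
now scene [(np.float64(0.07176), 144), (np.float64(0.07184), 136), (np.float64(0.07132), 121)] slope deg [-0.13  0.26]
[ 0.58026522 -0.0851339   0.07884114] [ 0.002  -0.0045 -1.    ] [-1.2 -6.1  7.9] [-0.84  0.35  0.  ] 0.0022745141393498845
```

The board is level (pitch change about 0.06°). Its end is within about 1 mm of the pointer in both cameras: 139.7 vs 140.0 mm in top, 140.3 vs 139.2 mm in scene. I'll hold briefly, check that it stays still, and then hand in.

>>> send_rows([
  {"travel": [0,0,0],"delta_rot": [0,0,0],"fingers": 10},
  {"travel": [0,0,0],"delta_rot": [0,0,0],"fingers": 10},
  {"travel": [0,0,0],"delta_rot": [0,0,0],"fingers": 10},
  {"travel": [0,0,0],"delta_rot": [0,0,0],"fingers": 10},
])

```text
time_s: 8.48
eef_pos: [0.5802, -0.0851, 0.0789]
orientation: [0.132, 0.991, -0.002, 0.001]
wrist_force: [-1.7, -6.2, 7.0]
width: 0.0235
finger_force: 61.1
```

```bash
python3 e.py | grep -v ptr; python3 t.py | tail -3; python3 -c "
from h import *
f=grab_frame('top');b,r=rect(f,[.6095,.0253,np.radians(74.9)],.3,.07,.07,[(0,1,.02,.033),(0,1,-.034,-.028),(1,1,-.07,-.03),(1,-1,-.07,-.03),(1,-1,.115,.145),(1,1,.115,.145)]);print(b,np.degrees(b[2]),r)"
```

```text
y -0.031 R [253, 253, 254, 255, 254, 235, 208, 185, 195, 220, 232, 212, 163, 115, 83, 78, 82, 85, 87, 88, 89, 90, 91, 91, 91]
 y -0.024 R [251, 253, 254, 252, 231, 194, 135, 85, 59, 79, 119, 143, 136, 109, 92, 84, 85, 86, 87, 88, 88, 88, 89, 89, 90]
 y 0.024 R [254, 254, 253, 252, 252, 252, 254, 254, 255, 252, 232, 186, 136, 96, 81, 76, 79, 82, 84, 85, 85, 85, 85, 85, 85]
 y 0.031 R [230, 233, 231, 230, 222, 211, 203, 203, 210, 216, 218, 187, 132, 81, 64, 71, 79, 82, 83, 84, 85, 86, 86, 86, 87]
 y -0.031 R [240, 239, 238, 238, 238, 239, 241, 243, 244, 239, 229, 213, 193, 174, 157, 146, 143, 145, 147, 144, 138, 132, 128, 122, 116]
 y -0.024 R [235, 235, 236, 236, 236, 237, 238, 239, 240, 237, 228, 210, 188, 167, 150, 138, 129, 124, 120, 119, 121, 123, 125, 127, 128]
 y 0.024 R [221, 230, 235, 236, 237, 237, 237, 238, 240, 240, 234, 221, 203, 180, 160, 145, 135, 129, 124, 117, 104, 90, 79, 71, 64]
 y 0.031 R [231, 229, 226, 222, 219, 215, 216, 220, 226, 223, 211, 192, 168, 143, 122, 105, 93, 83, 71, 64, 58, 55, 54, 53, 53]
now top [(np.float64(0.07064), 119), (np.float64(0.07047), 284), (np.float64(0.07007), 112)] slope deg [-0.07  0.04]
now scene [(np.float64(0.0716), 150), (np.float64(0.07154), 129), (np.float64(0.07127), 120)] slope deg [-0.08  0.26]
[ 0.58023079 -0.08515092  0.07886815] [ 0.002  -0.0045 -1.    ] [-1.7 -6.2  7.4] [-0.76  0.28  0.01] 0.0032777556350010294
[0.60941946 0.02518669 1.3092675 ] 75.01550176212594 [(np.float64(0.1), np.float64(0.5)), (np.float64(0.0), np.float64(1.2)), (np.float64(0.3), np.float64(1.2)), (np.float64(0.9), np.float64(1.8)), (np.float64(0.0), np.float64(0.6)), (np.float64(-0.1), np.float64(1.0))]
```

It's still, square to 0.2° and level, so I'm handing in.

```bash
python3 -c "
from bench import bot
print(bot.hand_in())"
```

```text
the job is handed in; nothing more can be done
None
```

The board is slid out with its outer end within about 1 mm of the steel gauge's pointer, square to about 0.2° and level to about 0.1°; it was still gripped at its inner end, flat and still, when I handed the job in at about 9 s, but no verdict came back.

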